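Close the bayonet cell and hold it shut

TASK

Take the orange-handled bayonet plug by its handle, slide it out through the open front of its slotted green parking bracket, and fit it into the blue cell: line its two lugs up with the two notches, push it in against the spring, and twist it clockwise (seen from above) about a quarter turn until it stops. A return spring would turn it back, so finish still gripping the handle with the plug held fully in, upright and fully turned; do not let go. Leave everything else on the worktop standing where it is.

Things in the scene. Friction and masses are not known exactly. Their poses are not given: they have to be found in the camera images.
- plug: Loose bayonet plug, steel with an orange bar handle, 78 mm tall, 0.12 kg. Origin: centre of its underside, z up its axis. Round nose 30 mm in diameter, 0 to 20 mm high, foot chamfered 3 mm. Two opposite lugs along its own +x and -x, 8 mm wide, reaching 22 mm from the axis, at heights 3 to 14 mm. Stem 18 mm in diameter, 22 to 50 mm high. Handle above.
- plug_grip (a point): Centre of the orange handle bar, on the plug's axis, 64 mm above its underside. The bar spans 50 to 78 mm height, is 46 mm long along the plug's x (the line of the lugs; white ticks on top) and 14 mm thick along its y: grip it across the 14 mm.
- bracket: Green parking bracket, fixed, 60 (x) x 64 (y) x 40 mm. Origin: centre of its underside. The plug stands on its 6 mm floor, nose and lugs in a 52 mm wide channel under a fork plate (34 to 40 mm up, 6 mm over the nose, so lift it 3 mm off the floor first), stem in the plate's 22 mm wide slot, whose closed end is 11 mm to +x of the origin. Open only on its own -x side: draw the plug level along -x by 55 mm or more, then raise it.
- bracket_mouth (a point): Middle of the slot's open end, 30 mm along the bracket's -x from its origin, at the top of the fork plate (40 mm).
- cell: Bayonet cell, fixed: grey pedestal 100 x 90 x 20 mm with a blue round wall, 68 mm in diameter, open on top at 65 mm; a brass stub points to its +y. Origin: centre of the pedestal's underside. Its mouth has a steel collar (57 to 65 mm up) with a 34 mm bore and two notches towards its own +x and -x (orange marks), 13 mm wide at the bore, widening outwards to 26 mm from the axis.
- cell_mouth (a point): Centre of the cell's mouth, on its axis at the collar's top, 65 mm above the worktop.
- cell_follower (a joint): Travel of the sprung follower inside the cell: 0 at rest, 0.012 m at its end. With the lugs in the notches the nose meets it when the plug's underside is 50 mm above the worktop. From 0.007 m (underside 43 mm) down to the end (38 mm) the lugs are below the collar and can turn; once turned they are caught under it. Spring: 4 N at rest, 9 N at the end.
- cell_turn (a joint): How far the lugs have turned the catch in the cell, clockwise from above, against a return spring (0.05 N m at 0, 0.15 N m at the stop): 0 at rest, 1.32 rad at the stop. The lugs meet the catch after about 0.13 rad of free turn, so from lugs centred in the notches the plug itself turns about 1.45 rad.
- press_corner (a point): Near right corner, on the worktop, of the space taken by the big pellet press at the left: fixed and tall (over 0.3 m). It stands beyond this point in +x and +y; keep the arm out of there.
- vial_black: Glass vial with black cap, 27 mm diameter, 62 mm tall; bystander, loose. Origin: centre of its underside.
- vial_red: Glass vial with red cap, 27 mm diameter, 62 mm tall; bystander, loose. Origin: centre of its underside.
- beaker: Clear beaker, 59 mm wide, 79 mm tall; bystander, loose. Origin: centre of its underside.
- cup: Shallow metal pellet cup, 38 mm diameter, 10 mm high; bystander, loose. Origin: centre of its underside.
- timer: White timer with blue buttons, 58 x 64 x 20 mm; bystander, loose. Origin: centre of its underside.
- wash_bottle: White wash bottle with blue cap, 63 x 92 mm, 182 mm tall; bystander, loose. Origin: centre of its underside.
- tape_roll: Tan roll of tape lying flat, 82 mm diameter, 19 mm high; bystander, loose. Origin: centre of its underside.
- brush: Brush with wooden handle lying flat, 206 mm long, 26 mm wide, 17 mm high; bystander, loose. Origin: centre of its underside.
Not all that is in view belongs to the job. Leave any purple or yellow look-alike of the plug alone.

How it is judged:
By the outcome, as a careful person would: the job done as asked, in the order asked, and still so for the second after the job is handed in, while the arm keeps its last pose, push and grip.
It also fails if it takes over 48 s, if anything falls off the work surface, if the arm or the gripper's body presses on something with over 40 N, if the wrist force passes 120 N, or if a joint passes its speed limit or range.

ROBOT

A 6-joint arm with a two-finger parallel gripper is mounted at the origin on a cart in front of the work surface, level with it; the furniture and walls round the work are solid. World frame = base frame: x ahead of the robot, y to its left, z up, the work surface at z = 0. Lengths are in m, angles in rad, forces in N, time in s.
With the tool pointing down it reaches from about 0.325 to 0.85 m from the base axis. Payload 15.5 kg.
Tool frame: the origin (TCP) lies midway between the tips of the shut fingers; the grasp point (between the pads) lies 19 mm behind it; z points along the fingers, y is the line along which they close (so a half turn about z gives the same grasp; the last joint's range is limited). The gripper opens to 91 mm and grips with 3 to 60 N. Pads are 32 mm wide; open, the fingers measure 118 mm over their backs; the gripper's body (76 mm by 178 mm) begins 60 mm behind the grasp point.
Start: joints at [1.147, 0.494, 1.345, -0, 1.302, -0.096], TCP at [0.201, 0.592, 0.214] pointing down, gripper open.
Joint ranges: [-2.91, 2.91], [-0.82, 2.16], [0.22, 2.67], [-1.22, 4.37], [0.12, 2.79], [-3.08, 3.08]. Speed limits (rad/s): [1.89, 1.89, 2.57, 3.01, 3.01, 3.01].

INTERFACE

Orientations are given as [roll, pitch, yaw] about the fixed x, y, z axes, in that order (R = Rz(yaw) Ry(pitch) Rx(roll)).
In Python, from bench import robot gives the robot as it stands. The module is installed in compiled form; this text tells all that it offers.
- The arm moves only by the tool move_arm, never from a script. Its arguments are lists of equal length, an entry for each row: "turn": the turn, a rotation vector about the tool's x, y, z in rad, a list of three; "delta_pos": the shift along the tool's x, y, z in m, a list of three; "fingers": the opening in per cent of the stroke, from 0 (shut) to 100 (fully open). In form: {"turn": [[ax, ay, az], ...], "delta_pos": [[x, y, z], ...], "fingers": [fingers, ...]}. A call has 1 to 5 rows; each row is the pose to reach, as a shift and turn from the pose commanded when the call began, along the tool's axes at that moment; what a row does not reach only later rows make up. A row lasts 1/10 s, in which the tool goes at most 50 mm and 8.59 degrees, less where a joint would pass 70% of its speed; a pose out of reach is approached as far as the arm can. A call with a gripper value outside its range is refused whole. The fingers move at their own pace and stop on an object; "force" is the grip in N (left out, the last holds). Time passes only in rows, so rows that repeat a pose let the fingers close. It gives the time, the measured TCP pose, the force, the opening and the grip force at its end, in the units of the state.
- robot.sense(): the state, without advancing time (a new reading comes with each control period).
- robot.grab_frame(name): name is "side" or "top" or "wrist"; returns the picture (400x640x3 uint8, blue, green, red); there is no depth.
- robot.get_calibration(name): a dict with "intrinsics" (3x3 intrinsics, pixels), "k1" (the pictures are not rectified: a ray, as slopes to the right and down, at radius r is drawn at 1 + k1 r^2 times it, then the intrinsics apply), "pose" (4x4, takes a point from camera to world coordinates). Camera axes: x right, y up, looking along -z (the intrinsics and any distortion apply to the point x, -y, -z); pixel columns grow to the right and rows downward; lengths in m; the calibration is good to about 2 mm. A picture is of the moment at which its call begins: read the wrist's pose just before it. get_calibration takes no time and is no camera call; for the wrist camera it gives the pose at the moment of the call.
- robot.close_job(): hands the job in; it is judged then, once.
The state is a dict: "time": time; "joint_positions": joint angles; "joint_vel": joint speeds; "joint_efforts": joint torques, N m; "tool_pos": TCP position; "tool_rot": TCP orientation; "ft_force": force on the tool from outside, world axes, zero at the start; "torque": the same for the moment, N m; "grip_width": finger opening in m; "grip_force": force on a finger pad.
Only numpy, scipy, OpenCV 4.12 (cv2) and the standard library are available. Lean on these libraries where they do the work, as an engineer would, in place of code of your own. Each camera call takes 0.05 s, during which the arm holds its last target. There are 200 camera calls.

## Working session

There is one attempt and no reset: what is moved stays moved. The work goes in short steps, Python scripts to look and compute and a tool call to move; the robot and the scene stay as the last step left them, time stands still between calls to the robot, and variables do not carry over. Pictures are saved under pics/ and viewed, at most 10 in all, crops included, and the job is handed in when it is done.

Besides the shell and the picture viewer there is one more tool, called after "Call:" as a command line: name --argument value ..., lists and objects as JSON in quotes. move_arm: Moves the arm, as the interface text tells. Its arguments: {"type":"object","properties":{"turn":{"type":"array","items":{"type":"array","items":{"type":"number"}}},"delta_pos":{"type":"array","items":{"type":"array","items":{"type":"number"}}},"fingers":{"type":"array","items":{"type":"number"}},"force":{"type":"number"}},"required":["turn","delta_pos","fingers"]}

```bash
mkdir -p pics
cat > h.py <<'E'
import numpy as np, cv2
from bench import robot
from scipy.spatial.transform import Rotation as R
def ray(cal,u,v):
    K=np.array(cal["intrinsics"]);k=cal["k1"]
    d=np.array([(u-K[0,2])/K[0,0],(v-K[1,2])/K[1,1]]);s=d.copy()
    for _ in range(30): s=d/(1+k*(s@s))
    P=np.array(cal["pose"]);return P[:3,3],P[:3,:3]@np.array([s[0],-s[1],-1])
def at_z(cal,u,v,z):
    o,d=ray(cal,u,v);return (o+d*(z-o[2])/d[2])
def proj(cal,p):
    K=np.array(cal["intrinsics"]);P=np.array(cal["pose"]);c=P[:3,:3].T@(np.array(p)-P[:3,3])
    s=np.array([c[0],-c[1]])/-c[2];s=s*(1+cal["k1"]*(s@s));return K[0,0]*s[0]+K[0,2],K[1,1]*s[1]+K[1,2]
def tri(c1,p1,c2,p2):
    o1,d1=ray(c1,*p1);o2,d2=ray(c2,*p2)
    t=np.linalg.lstsq(np.c_[d1,-d2],o2-o1,rcond=None)[0]
    a=o1+d1*t[0];b=o2+d2*t[1];return (a+b)/2,np.linalg.norm(a-b)
E
python3 - <<'E'
from h import *
for n in("top","side"):
    f=robot.grab_frame(n);cv2.imwrite(f"pics/{n}0.png",f);c=robot.get_calibration(n);print(n,np.round(c["pose"],3).tolist(),np.round(c["intrinsics"],1).tolist(),c["k1"])
s=robot.sense();print(s)
E
```

```text
top [[-0.012, 0.996, -0.085, 0.465], [-1.0, -0.014, -0.016, -0.017], [-0.017, 0.085, 0.996, 1.772], [0.0, 0.0, 0.0, 1.0]] [[517.6, 0.0, 312.8], [0.0, 517.6, 194.1], [0.0, 0.0, 1.0]] 0.017724333322159745
side [[-0.897, 0.334, -0.29, 0.252], [-0.443, -0.664, 0.603, 0.74], [0.009, 0.669, 0.743, 0.974], [0.0, 0.0, 0.0, 1.0]] [[438.2, 0.0, 319.7], [0.0, 438.2, 195.5], [0.0, 0.0, 1.0]] 0.017296860082512674
{'time': 0.1, 'joint_positions': array([ 1.14751617e+00,  4.94100204e-01,  1.34609661e+00,  1.57199418e-06,
        1.30244021e+00, -9.55222679e-02]), 'joint_vel': array([-1.59513446e-03, -1.33828334e-05, -1.79053018e-03, -2.89622370e-04,
        2.83318901e-04, -9.55348874e-04]), 'joint_efforts': array([ 1.93431733e-03, -8.80240273e+01, -3.82548201e+01,  7.07819103e-02,
        4.82176139e-02,  3.72222394e-05]), 'tool_pos': array([0.20107133, 0.59141727, 0.21340153]), 'tool_rot': array([-3.14055319e+00, -1.01117457e-04,  2.81383429e+00]), 'ft_force': array([ 0.43641282, -0.24933477, -0.54169797]), 'torque': array([ 0.01873864, -0.00227708,  0.01069086]), 'grip_force': 0.0, 'grip_width': 0.09127825480651626}
```

View pics/top0.png

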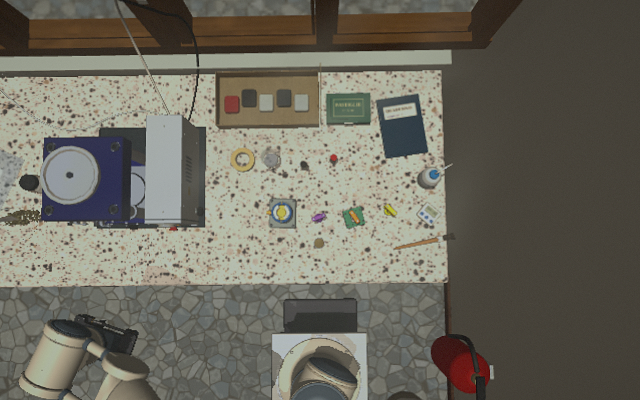

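View pics/side0.png

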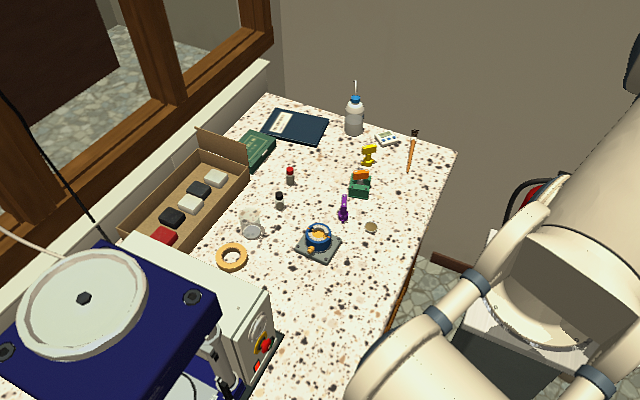

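The top view shows the cell at about (282,212), the green bracket with the orange bar at (353,216), the purple look-alike at (319,217) and the yellow one at (390,210). Next I'll zoom in on these.

Run:
```python
from h import *
t=cv2.imread("pics/top0.png");s=cv2.imread("pics/side0.png")
a=cv2.resize(t[190:250,260:400],(800,343),interpolation=cv2.INTER_CUBIC)
b=cv2.resize(s[160:262,290:392],(257,257),interpolation=cv2.INTER_CUBIC)
b1=cv2.resize(s[160:205,335:400],(400,257),interpolation=cv2.INTER_CUBIC)
b2=cv2.resize(s[215:265,290:350],(400,257),interpolation=cv2.INTER_CUBIC)
cv2.imwrite("pics/z.png",np.vstack([a,np.hstack([b1,b2])]))
c=robot.get_calibration("top")
for n,p,z in(("cell",(282,212),.065),("plug",(353,215),.084),("press",(207,228),0),("purple",(319,217),.05),("yellow",(390,210),.05)):print(n,at_z(c,*p,z))
```

```text
cell [0.55274708 0.11335292 0.065     ]
plug [ 0.53895288 -0.11963862  0.084     ]
press [0.50463433 0.37599634 0.        ]
purple [ 0.53525517 -0.00861404  0.05      ]
yellow [ 0.55547879 -0.24472629  0.05      ]
```

View pics/z.png

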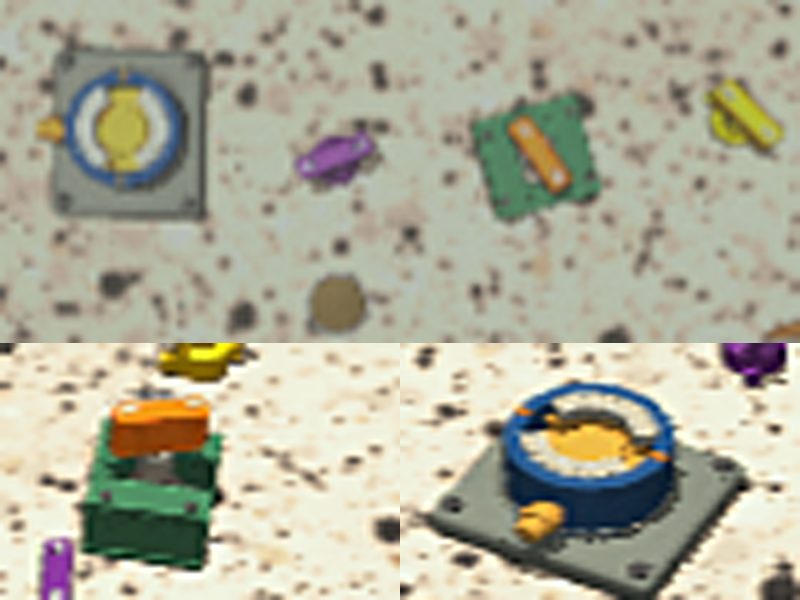

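The zoom shows the cell's notches along image vertical, which is close to world ±x, so its yaw is about 0. The stub points to +y. The orange bar lies at about 31° to world x. I can't yet see which side of the bracket is open, so I'll move above it and look with the wrist camera. A tool yaw of about 3.68 leaves room for the later clockwise twist.

Call:
move_arm --turn '[[0,0,-0.15],[0,0,-0.3],[0,0,-0.45],[0,0,-0.6],[0,0,-0.75]]' --delta_pos '[[-0.034,-0.035,-0.03],[-0.068,-0.07,-0.05],[-0.1,-0.105,-0.05],[-0.135,-0.14,-0.05],[-0.17,-0.175,-0.05]]' --fingers '[100,100,100,100,100]'

```text
time: 0.6
tool_pos: [0.2969, 0.3894, 0.264]
tool_rot: [-3.142, 0.0, -2.763]
ft_force: [0.9, 0.6, 0.2]
grip_width: 0.0912
grip_force: 0.0
```

```bash
cat >> h.py <<'E'
def go(x,y,z,yaw=None):
    s=robot.sense();Rm=R.from_euler("xyz",s["tool_rot"])
    yaw=s["tool_rot"][2] if yaw is None else yaw
    Rt=R.from_euler("xyz",[np.pi,0,yaw])
    print("t",round(s["time"],2),"pos",s["tool_pos"].round(4),"rot",s["tool_rot"].round(4),"F",s["ft_force"].round(1),"j",s["joint_positions"].round(2))
    print("delta",Rm.inv().apply(np.array([x,y,z])-s["tool_pos"]).round(4),"turn",(Rm.inv()*Rt).as_rotvec().round(4))
E
python3 -c "
from h import *
go(.52,-.12,.26,3.68)"
```

```text
t 0.6 pos [0.2969 0.3894 0.264 ] rot [-3.1415e+00  1.0000e-04 -2.7633e+00] F [0.9 0.6 0.2] j [ 0.8   0.25  1.6  -0.    1.3  -1.15]
delta [-0.0192 -0.5557  0.004 ] turn [-1.000e-04  1.000e-04 -1.601e-01]
```

Call:
move_arm --turn '[[0,0,-0.05],[0,0,-0.1],[0,0,-0.15],[0,0,-0.15],[0,0,-0.15]]' --delta_pos '[[-0.002,-0.045,0],[-0.004,-0.09,0],[-0.006,-0.135,0],[-0.008,-0.18,0],[-0.01,-0.225,0]]' --fingers '[100,100,100,100,100]'

```text
time: 1.1
tool_pos: [0.388, 0.1834, 0.2639]
tool_rot: [3.142, -0.0, -2.619]
ft_force: [0.7, 0.5, 0.1]
grip_width: 0.0912
grip_force: 0.0
```

Call:
move_arm --turn '[[0,0,0],[0,0,0],[0,0,0],[0,0,0],[0,0,0]]' --delta_pos '[[0,-0.045,0],[0,-0.09,0],[0,-0.135,0],[0,-0.18,0],[0,-0.225,0]]' --fingers '[100,100,100,100,100]'

```text
time: 1.6
tool_pos: [0.5005, -0.0117, 0.2638]
tool_rot: [3.141, -0.0, -2.619]
ft_force: [0.5, 1.7, -0.6]
grip_width: 0.0914
grip_force: 0.0
```

```bash
python3 -c "
from h import *
go(.52,-.12,.26,3.68)"
```

```text
t 1.6 pos [ 0.5005 -0.0117  0.2638] rot [ 3.1414e+00 -2.0000e-04 -2.6194e+00] F [ 0.5  1.7 -0.6] j [-0.14  0.27  1.57  0.    1.3  -2.24]
delta [ 0.0372 -0.1036  0.0038] turn [ 0.0002 -0.0002 -0.0162]
```

Call:
move_arm --turn '[[0,0,0],[0,0,0],[0,0,0],[0,0,0]]' --delta_pos '[[0.01,-0.045,0],[0.02,-0.08,0],[0.03,-0.1,0],[0.03,-0.1,0]]' --fingers '[100,100,100,100]'

```text
time: 2.0
tool_pos: [0.5241, -0.114, 0.2634]
tool_rot: [-3.142, -0.001, -2.622]
ft_force: [0.5, 0.9, 0.3]
grip_width: 0.0912
grip_force: 0.0
```

```bash
python3 -c "
from h import *
c=robot.get_calibration('wrist');f=robot.grab_frame('wrist');cv2.imwrite('pics/w1.png',f)
import pickle;pickle.dump(c,open('w1.pkl','wb'));print(np.round(c['pose'],3),c['intrinsics'][0][0]);go(.52,-.12,.26,3.68)"
```

```text
[[-0.496 -0.839 -0.224  0.462]
 [ 0.868 -0.479 -0.127 -0.151]
 [-0.    -0.258  0.966  0.434]
 [ 0.     0.     0.     1.   ]] 328.068722337272
t 2.05 pos [ 0.5238 -0.1125  0.2635] rot [ 3.1410e+00 -5.0000e-04 -2.6213e+00] F [-0.5  0.1 -0.4] j [-0.32  0.32  1.49  0.    1.33 -2.41]
delta [ 0.007  -0.0047  0.0035] turn [ 0.0006 -0.0005 -0.0181]
```

View pics/w1.png

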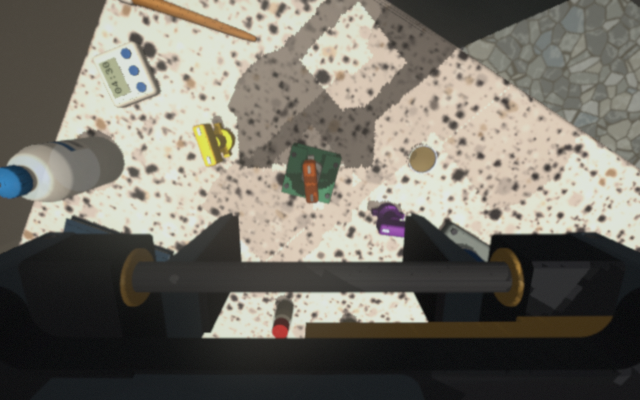

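The wrist view shows the bracket at about (311,170) with the orange bar nearly vertical at (310,180), so the tool yaw is about right. I'll zoom to find the open side, and measure the colours.

Run:
```python
from h import *
import pickle
c=pickle.load(open('w1.pkl','rb'));f=cv2.imread('pics/w1.png');t=cv2.imread('pics/top0.png')
a=cv2.convertScaleAbs(cv2.resize(f[130:215,265:355],(600,567),interpolation=cv2.INTER_CUBIC),alpha=2,beta=20)
cv2.imwrite('pics/w1z.png',a)
h=cv2.cvtColor(t,cv2.COLOR_BGR2HSV);ct=robot.get_calibration('top')
sub=np.zeros(h.shape[:2],bool);sub[198:232,335:372]=1
g=(sub&(h[...,0]>60)&(h[...,0]<90)&(h[...,1]>90)).astype(np.uint8)
o=(sub&(h[...,0]<18)&(h[...,1]>140)).astype(np.uint8)
for n,m,z in(("green",g|o,.04),("orange",o,.084)):
    pts=np.argwhere(m)[:,::-1].astype(np.float32);W=np.array([at_z(ct,*p,z)[:2] for p in pts])
    r=cv2.minAreaRect((W*1000).astype(np.float32));print(n,len(pts),W.mean(0).round(4),r)
```

```text
green 165 [ 0.5353 -0.1232] ((533.6509399414062, -123.50342559814453), (56.79970169067383, 60.14242935180664), 13.76060676574707)
orange 23 [ 0.5328 -0.1245] ((533.9684448242188, -123.24703216552734), (43.47921371459961, 13.062414169311523), 35.88481521606445)
```

View pics/w1z.png

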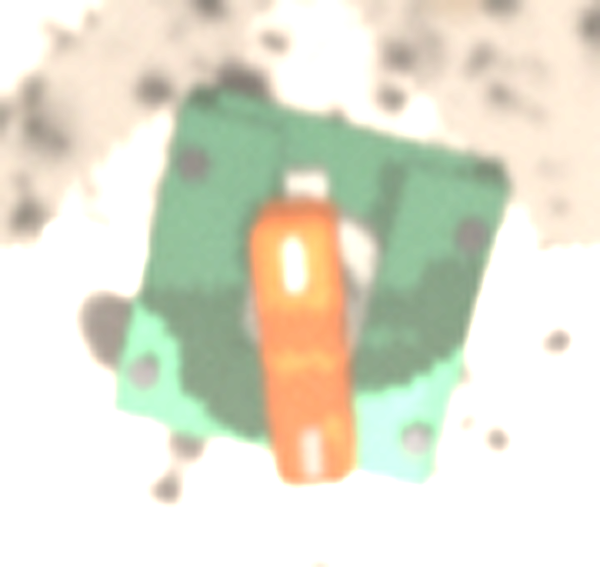

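Run:
```python
from h import *
import pickle
c=pickle.load(open('w1.pkl','rb'));s=600/90
P=lambda u,v,z:at_z(c,265+u/s-.5,130+v/s-.5,z)[:2]
a,b=P(293,265,.084),P(312,455,.084);print("ticks",a,b,(a+b)/2,np.degrees(np.arctan2(*(b-a)[::-1])),np.linalg.norm(a-b))
C=[P(*p,.04) for p in((185,88),(510,170),(430,480),(118,405))]
print(np.round(C,4),np.mean(C,0))
for i in range(4):
    d=C[(i+1)%4]-C[i];print(np.linalg.norm(d),np.degrees(np.arctan2(d[1],d[0])))
d=P(385,165,.04)-P(375,225,.04);print(np.degrees(np.arctan2(d[1],d[0])))
# cell from top
t=cv2.imread('pics/top0.png');ct=robot.get_calibration('top');h=cv2.cvtColor(t,cv2.COLOR_BGR2HSV)
sub=np.zeros(h.shape[:2],bool);sub[196:230,268:298]=1
m=sub&(h[...,0]>98)&(h[...,0]<125)&(h[...,1]>110)
pts=np.argwhere(m)[:,::-1];W=np.array([at_z(ct,*p,.065)[:2] for p in pts])*1000
r=cv2.minEnclosingCircle(W.astype(np.float32));e=cv2.fitEllipse(W.astype(np.float32));print(len(pts),r,e)
K=cv2.minAreaRect(np.array([at_z(ct,*p,.02)[:2]*1000 for p in((260+52/5.714,190+48/5.714),(260+208/5.714,190+50/5.714),(260+204/5.714,190+217/5.714),(260+50/5.714,190+210/5.714))],np.float32));print(K)
```

```text
ticks [ 0.52410736 -0.13205066] [ 0.55042598 -0.11377458] [ 0.53726667 -0.12291262] 34.776750844913 0.03204191517637269
[[ 0.5135 -0.162 ]
 [ 0.4973 -0.1041]
 [ 0.5548 -0.0875]
 [ 0.571  -0.145 ]] [ 0.53416664 -0.12466527]
0.06012837992164173 105.58325275474203
0.059831753840623454 16.09568781232733
0.05975990898197542 -74.28815612365268
0.059970292082107725 -163.5532881752914
-159.69839948582566
54 ((552.8450317382812, 116.65557098388672), 31.433345794677734) ((552.81103515625, 116.71552276611328), (59.70891571044922, 61.156585693359375), 1.5631850957870483)
((551.1522216796875, 115.23947143554688), (92.91787719726562, 99.12449645996094), 88.48621368408203)
```

```bash
python3 -c "
from h import *
go(.537,-.123,.05,-2.535)"
```

```text
t 2.05 pos [ 0.5238 -0.1125  0.2635] rot [ 3.1410e+00 -5.0000e-04 -2.6213e+00] F [-0.5  0.1 -0.4] j [-0.32  0.32  1.49  0.    1.33 -2.41]
delta [-0.0063 -0.0158  0.2135] turn [ 0.0006 -0.0005 -0.0863]
```

Call:
move_arm --turn '[[0,0,-0.086],[0,0,-0.086],[0,0,-0.086],[0,0,-0.086],[0,0,-0.086]]' --delta_pos '[[-0.006,-0.016,0.04],[-0.006,-0.016,0.08],[-0.006,-0.016,0.11],[-0.006,-0.016,0.13],[-0.006,-0.016,0.13]]' --fingers '[60,60,60,60,60]'

```text
time: 2.55
tool_pos: [0.5354, -0.1207, 0.1316]
tool_rot: [3.137, -0.003, -2.532]
ft_force: [0.5, 0.5, 1.0]
grip_width: 0.0557
grip_force: 0.0
```

```bash
python3 -c "
from h import *
c=robot.get_calibration('wrist');f=robot.grab_frame('wrist');cv2.imwrite('pics/w2.png',f)
import pickle;pickle.dump(c,open('w2.pkl','wb'));print([proj(c,p) for p in((.537,-.123,.084),)]);go(.537,-.123,.051,-2.535)"
```

```text
[(np.float64(319.4327756591912), np.float64(215.86431229517694))]
t 2.6 pos [ 0.5364 -0.1211  0.1333] rot [ 3.1395e+00 -1.4000e-03 -2.5323e+00] F [-0.8 -0.4  0.7] j [-0.33  0.49  1.63  0.    1.03 -2.51]
delta [ 0.0005 -0.002   0.0823] turn [ 0.0021 -0.0014  0.0027]
```

View pics/w2.png

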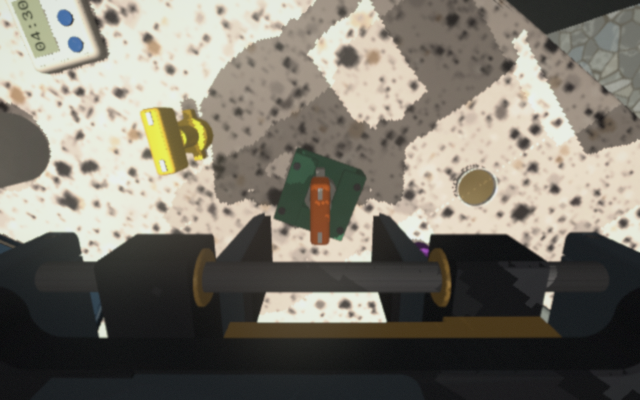

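The bar is vertical at column 320, with ticks near (320,182) and (320,239). That puts it centred between the fingers.

Run:
```python
from h import *
import pickle
c=pickle.load(open('w2.pkl','rb'));f=cv2.imread('pics/w2.png');h=cv2.cvtColor(f,cv2.COLOR_BGR2HSV)
m=(h[...,0]<14)&(h[...,1]>150);m[:165]=0;m[250:]=0;m[:,:300]=0;m[:,340:]=0
p=np.argwhere(m)[:,::-1];print(len(p),p.min(0),p.max(0))
a,b=at_z(c,320,182,.084),at_z(c,320,239,.084);print(a,b,(a+b)/2,np.arctan2(*(b-a)[1::-1]))
```

```text
1040 [311 178] [329 243]
[ 0.5168807  -0.13649466  0.084     ] [ 0.55101485 -0.11278051  0.084     ] [ 0.53394777 -0.12463759  0.084     ] 0.607182833275891
```

Call:
move_arm --turn '[[0,0,0],[0,0,0],[0,0,0],[0,0,0],[0,0,0]]' --delta_pos '[[0.003,-0.001,0.03],[0.003,-0.001,0.06],[0.003,-0.001,0.079],[0.003,-0.001,0.082],[0.003,-0.001,0.082]]' --fingers '[60,60,60,60,60]'

```text
time: 3.1
tool_pos: [0.5359, -0.1247, 0.0529]
tool_rot: [-3.141, 0.001, -2.533]
ft_force: [0.0, 0.5, 1.3]
grip_width: 0.0547
grip_force: 0.0
```

Call:
move_arm --turn '[[0,0,0],[0,0,0],[0,0,0],[0,0,0],[0,0,0]]' --delta_pos '[[0,0,0],[0,0,0],[0,0,0],[0,0,0],[0,0,0]]' --fingers '[25,10,10,10,10]' --force 45

```text
time: 3.6
tool_pos: [0.5353, -0.1248, 0.0521]
tool_rot: [-3.141, 0.0, -2.533]
ft_force: [0.3, -0.3, 0.4]
grip_width: 0.0176
grip_force: 2.3
```

```bash
python3 -c "
from h import *
go(.537,-.123,.051,-2.535)"
```

```text
t 3.6 pos [ 0.5353 -0.1248  0.0521] rot [-3.1414e+00  2.0000e-04 -2.5332e+00] F [ 0.3 -0.3  0.4] j [-0.34  0.6   1.7   0.    0.84 -2.52]
delta [-0.0024  0.0006  0.0011] turn [-0.0002  0.0002  0.0018]
```

Call:
move_arm --turn '[[0,0,0],[0,0,0],[0,0,0],[0,0,0]]' --delta_pos '[[0,0,0],[0,0,0],[0,0,0],[0,0,0]]' --fingers '[5,5,5,5]'

```text
time: 4.0
tool_pos: [0.5352, -0.1247, 0.0519]
tool_rot: [3.141, -0.0, -2.533]
ft_force: [-1.4, 1.9, 4.6]
grip_width: 0.015
grip_force: 44.9
```

Call:
move_arm --turn '[[0,0,0],[0,0,0],[0,0,0],[0,0,0]]' --delta_pos '[[0,0,-0.0015],[0,0,-0.003],[0,0,-0.003],[0,0,-0.003]]' --fingers '[5,5,5,5]'

```text
time: 4.4
tool_pos: [0.5353, -0.1249, 0.0549]
tool_rot: [-3.141, 0.0, -2.533]
ft_force: [-0.4, 0.6, -1.2]
grip_width: 0.0148
grip_force: 44.9
```

Call:
move_arm --turn '[[0,0,0],[0,0,0],[0,0,0],[0,0,0],[0,0,0]]' --delta_pos '[[0.005,0.0017,0],[0.01,0.0034,0],[0.015,0.0051,0],[0.02,0.0068,0],[0.02,0.0068,0]]' --fingers '[5,5,5,5,5]'

```text
time: 4.9
tool_pos: [0.5141, -0.1308, 0.0549]
tool_rot: [3.141, -0.0, -2.534]
ft_force: [-0.7, 1.1, -0.8]
grip_width: 0.0153
grip_force: 44.9
```

```bash
python3 -c "
from h import *
go(.537,-.123,.051,-2.535);print(robot.sense()['torque'])"
```

```text
t 4.9 pos [ 0.5141 -0.1308  0.0549] rot [ 3.1411e+00 -4.0000e-04 -2.5336e+00] F [-0.7  1.1 -0.8] j [-0.36  0.58  1.74 -0.    0.82 -2.54]
delta [-0.0233 -0.0067  0.0039] turn [ 0.0005 -0.0004  0.0014]
[ 0.0500293   0.06913192 -0.02082846]
```

No contact forces so far. Continuing to 62 mm.

Call:
move_arm --turn '[[0,0,0],[0,0,0],[0,0,0],[0,0,0],[0,0,0]]' --delta_pos '[[0.008,0.0027,0],[0.016,0.0054,0],[0.024,0.0081,0],[0.032,0.0108,0],[0.04,0.0135,0]]' --fingers '[5,5,5,5,5]'

```text
time: 5.4
tool_pos: [0.4736, -0.1427, 0.0549]
tool_rot: [3.142, -0.0, -2.533]
ft_force: [0.0, -0.7, -0.9]
grip_width: 0.0152
grip_force: 44.9
```

Call:
move_arm --turn '[[0,0,0],[0,0,0],[0,0,0],[0,0,0],[0,0,0]]' --delta_pos '[[0.003,0.001,0],[0.003,0.001,-0.02],[0.003,0.001,-0.05],[0.003,0.001,-0.08],[0.003,0.001,-0.11]]' --fingers '[5,5,5,5,5]'

```text
time: 5.9
tool_pos: [0.4712, -0.1433, 0.1661]
tool_rot: [3.141, -0.0, -2.533]
ft_force: [0.4, -0.9, -0.9]
grip_width: 0.0153
grip_force: 44.9
```

```bash
python3 -c "
from h import *
go(.50,.05,.18,np.pi)"
```

```text
t 5.9 pos [ 0.4712 -0.1433  0.1661] rot [ 3.1415 -0.     -2.5332] F [ 0.4 -0.9 -0.9] j [-0.42  0.37  1.73  0.    1.05 -2.6 ]
delta [-0.1342  0.1422 -0.0139] turn [ 1.000e-04 -1.000e-04  6.084e-01]
```

```bash
python3 -c "
from h import *
go(.60,.115,.18,np.pi)"
```

```text
t 5.9 pos [ 0.4712 -0.1433  0.1661] rot [ 3.1415 -0.     -2.5332] F [ 0.4 -0.9 -0.9] j [-0.42  0.37  1.73  0.    1.05 -2.6 ]
delta [-0.2534  0.1383 -0.0139] turn [ 1.000e-04 -1.000e-04  6.084e-01]
```

Call:
move_arm --turn '[[0,0,0.1],[0,0,0.2],[0,0,0.3],[0,0,0.4],[0,0,0.5]]' --delta_pos '[[-0.03,0.018,-0.014],[-0.07,0.038,-0.014],[-0.11,0.06,-0.014],[-0.15,0.082,-0.014],[-0.19,0.104,-0.014]]' --fingers '[5,5,5,5,5]'

```text
time: 6.4
tool_pos: [0.5684, 0.0523, 0.179]
tool_rot: [-3.142, 0.0, -3.037]
ft_force: [1.1, -1.3, -1.6]
grip_width: 0.0153
grip_force: 44.9
```

```bash
python3 -c "
from h import *
go(.60,.115,.18,np.pi)"
```

```text
t 6.4 pos [0.5684 0.0523 0.179 ] rot [-3.1415e+00  3.0000e-04 -3.0373e+00] F [ 1.1 -1.3 -1.6] j [-0.01  0.45  1.53 -0.    1.16 -1.69]
delta [-0.038  0.059 -0.001] turn [-1.000e-04  3.000e-04  1.043e-01]
```

Call:
move_arm --turn '[[0,0,0.06],[0,0,0.104],[0,0,0.104],[0,0,0.104],[0,0,0.104]]' --delta_pos '[[-0.016,0.026,0],[-0.03,0.048,0],[-0.036,0.057,0],[-0.036,0.057,0],[-0.036,0.057,0]]' --fingers '[5,5,5,5,5]'

```text
time: 6.9
tool_pos: [0.5969, 0.1103, 0.1787]
tool_rot: [-3.141, -0.001, -3.136]
ft_force: [0.7, -0.6, -0.9]
grip_width: 0.0152
grip_force: 44.9
```

```bash
python3 -c "
from h import *
import pickle
c=robot.get_calibration('wrist');f=robot.grab_frame('wrist');cv2.imwrite('pics/w3.png',f);pickle.dump(c,open('w3.pkl','wb'))
go(.553,.115,.18,np.pi);print(proj(c,(.553,.115,.065)))
z=cv2.resize(f[100:280,210:450],(800,600),interpolation=cv2.INTER_CUBIC);cv2.imwrite('pics/w3z.png',z)"
```

```text
t 6.95 pos [0.597  0.1101 0.1789] rot [-3.1413e+00 -5.0000e-04 -3.1370e+00] F [-0.3  0.1 -1.3] j [ 0.08  0.5   1.43 -0.    1.2  -1.49]
delta [ 0.0439  0.0051 -0.0011] turn [-0.0003 -0.0005  0.0046]
(np.float64(328.6874089530497), np.float64(141.8398343744848))
```

View pics/w3z.png

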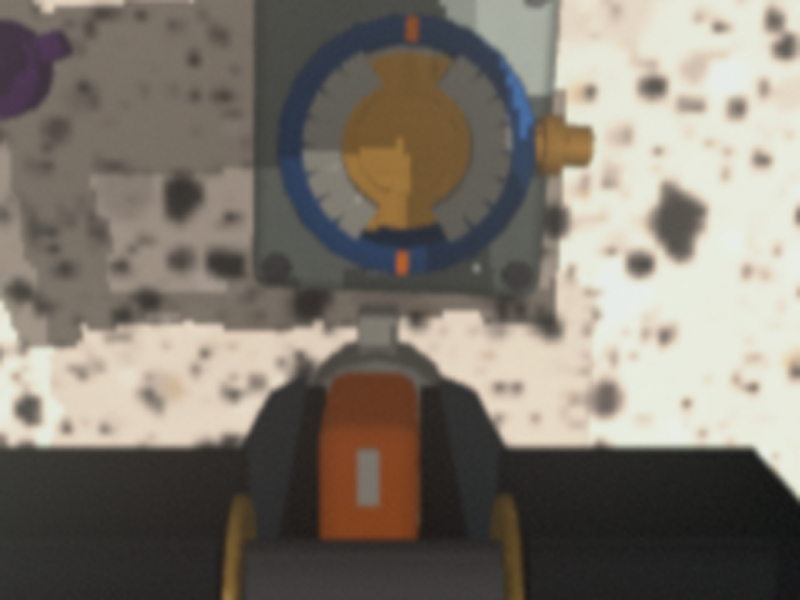

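The cell's orange marks are at crop (412,28) and (402,263), so the mouth centre is near (407,145). The held plug's near lug is at (377,310 to 350) and its handle tick at (368,478). Now to metric.

Run:
```python
from h import *
import pickle
c=pickle.load(open('w3.pkl','rb'));s=10/3
P=lambda u,v,z:at_z(c,210+(u+.5)/s-.5,100+(v+.5)/s-.5,z)[:2]
T=np.array([.597,.1101,.1789]);yaw=-3.137
a,b=P(412,28,.065),P(402,263,.065);print("marks",a,b,(a+b)/2,"yaw",np.degrees(np.arctan2(*(b-a)[::-1])))
l,r,t,bo=P(278,145,.065),P(537,145,.065),P(407,14,.065),P(407,275,.065);print("ring",l,r,t,bo,((l+r)/2)[1],((t+bo)/2)[0])
u=T[2]-.045
R2=R.from_euler("xyz",[np.pi,0,yaw])
print("tick",P(368,478,u+.078)-T[:2],"lug top end",P(377,308,u+.014)-T[:2],"lugL/R",P(358,330,u+.014)-T[:2],P(396,330,u+.014)-T[:2], "bar edges near end",P(330,378,u+.078)-T[:2],P(415,378,u+.078)-T[:2])
```

```text
marks [0.5249141  0.11854375] [0.58518181 0.11670071] [0.55504796 0.11762223] yaw -1.7516102736098802
ring [0.55424685 0.08436193] [0.55395157 0.15119045] [0.52152854 0.11724628] [0.58843386 0.1180672 ] 0.11777618947744073 0.5549811984142841
tick [-0.01308333 -0.00176493] lug top end [-0.02053668 -0.0003653 ] lugL/R [-0.01618645 -0.00397069] [-0.01621814  0.00328596] bar edges near end [-0.02725076 -0.00681876] [-0.02729984  0.00438531]
```

```bash
python3 -c "
from h import *
go(.554,.117,.125,3.11)"
```

```text
t 6.95 pos [0.597  0.1101 0.1789] rot [-3.1413e+00 -5.0000e-04 -3.1370e+00] F [-0.3  0.1 -1.3] j [ 0.08  0.5   1.43 -0.    1.2  -1.49]
delta [0.0429 0.0072 0.0539] turn [-0.0003 -0.0005  0.0361]
```

Call:
move_arm --turn '[[0,0,0.036],[0,0,0.036],[0,0,0.036],[0,0,0.036],[0,0,0.036]]' --delta_pos '[[0.022,0.004,0],[0.043,0.007,0.01],[0.043,0.007,0.03],[0.043,0.007,0.045],[0.043,0.007,0.054]]' --fingers '[5,5,5,5,5]'

```text
time: 7.45
tool_pos: [0.5536, 0.1168, 0.1241]
tool_rot: [-3.141, -0.001, 3.109]
ft_force: [0.1, 0.3, -0.9]
grip_width: 0.0155
grip_force: 44.9
```

Call:
move_arm --turn '[[0,0,0],[0,0,0]]' --delta_pos '[[0,0,0],[0,0,0]]' --fingers '[5,5]'

```text
time: 7.65
tool_pos: [0.5547, 0.1175, 0.1254]
tool_rot: [3.142, 0.0, 3.11]
ft_force: [-0.0, -0.4, -1.4]
grip_width: 0.0152
grip_force: 44.9
```

```bash
python3 -c "
from h import *
f=robot.grab_frame('side');c=robot.get_calibration('side');u,v=map(int,proj(c,(.555,.117,.085)));print(u,v)
cv2.imwrite('pics/s2.png',cv2.resize(f[v-35:v+25,u-40:u+40],(800,600),interpolation=cv2.INTER_CUBIC))
go(.554,.117,.11,3.11)"
```

```text
318 226
t 7.7 pos [0.5549 0.1176 0.1256] rot [3.1415e+00 9.0000e-04 3.1098e+00] F [-0.3  0.5 -1.7] j [ 0.1   0.51  1.59 -0.    1.03 -1.44]
delta [ 0.0009 -0.0007  0.0156] turn [ 0.      0.0009 -0.0002]
```

View pics/s2.png

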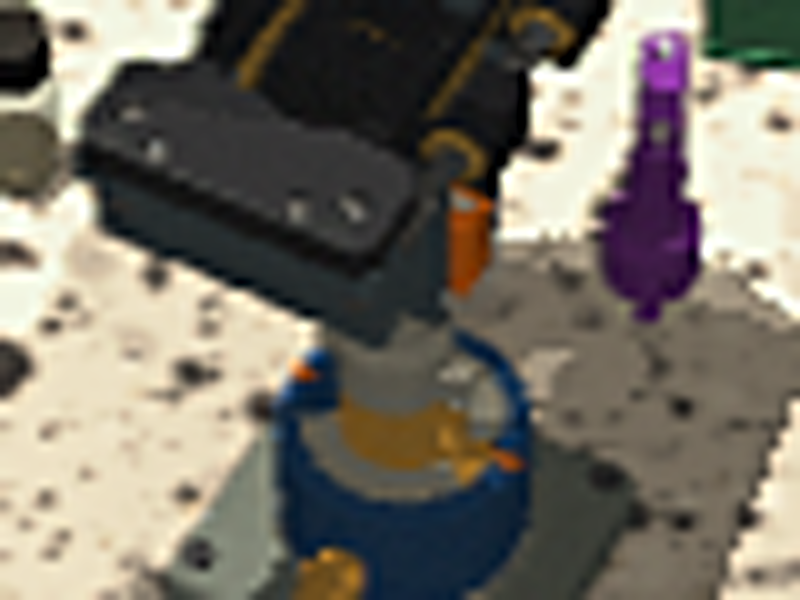

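The side view shows the plug hanging just above the cell mouth, close to centred (nose at about (395,380), mouth at about (405,430)). I'll descend in small steps and watch the force.

Call:
move_arm --turn '[[0,0,0],[0,0,0],[0,0,0],[0,0,0],[0,0,0]]' --delta_pos '[[0,0,0.006],[0,0,0.012],[0,0,0.015],[0,0,0.018],[0,0,0.018]]' --fingers '[5,5,5,5,5]'

```text
time: 8.2
tool_pos: [0.5542, 0.1179, 0.1064]
tool_rot: [-3.141, -0.001, 3.11]
ft_force: [0.5, -0.3, -0.5]
grip_width: 0.0149
grip_force: 44.9
```

```bash
python3 -c "
from h import *
go(.554,.117,.09,3.11);print(robot.sense()['torque'])"
```

```text
t 8.2 pos [0.5542 0.1179 0.1064] rot [-3.1415e+00 -8.0000e-04  3.1102e+00] F [ 0.5 -0.3 -0.5] j [ 0.1   0.54  1.61 -0.    0.99 -1.44]
delta [ 0.0001 -0.001   0.0164] turn [-0.0001 -0.0008  0.0002]
[-0.04308774  0.08073627 -0.00284155]
```

Call:
move_arm --turn '[[0,0,0],[0,0,0],[0,0,0],[0,0,0],[0,0,0]]' --delta_pos '[[0,0,0.003],[0,0,0.006],[0,0,0.009],[0,0,0.009],[0,0,0.009]]' --fingers '[5,5,5,5,5]'

```text
time: 8.7
tool_pos: [0.5544, 0.118, 0.0978]
tool_rot: [-3.142, -0.0, 3.11]
ft_force: [-1.5, -0.1, -2.3]
grip_width: 0.0152
grip_force: 44.9
```

```bash
python3 -c "
from h import *
go(.554,.117,.085,3.11);print(robot.sense()['torque'])"
```

```text
t 8.7 pos [0.5544 0.118  0.0978] rot [-3.1416e+00 -3.0000e-04  3.1100e+00] F [-1.5 -0.1 -2.3] j [ 0.1   0.55  1.62  0.    0.97 -1.43]
delta [ 0.0003 -0.001   0.0128] turn [-0.     -0.0003  0.    ]
[-0.04770367  0.23762114  0.05536928]
```

Call:
move_arm --turn '[[0,0,0],[0,0,0],[0,0,0],[0,0,0],[0,0,0]]' --delta_pos '[[0.0007,0,0.003],[0.0007,0,0.006],[0.0007,0,0.009],[0.0007,0,0.0105],[0.0007,0,0.0105]]' --fingers '[5,5,5,5,5]'

```text
time: 9.2
tool_pos: [0.5541, 0.118, 0.0874]
tool_rot: [3.141, 0.001, 3.11]
ft_force: [-0.3, 0.0, 5.4]
grip_width: 0.0149
grip_force: 44.9
```

```bash
python3 -c "
from h import *
go(.554,.117,.085,3.11);print(robot.sense()['torque'])"
```

```text
t 9.2 pos [0.5541 0.118  0.0874] rot [3.1415e+00 7.0000e-04 3.1100e+00] F [-0.3  0.   5.4] j [ 0.1   0.57  1.63  0.    0.95 -1.43]
delta [ 0.0001 -0.001   0.0024] turn [0.0001 0.0007 0.    ]
[-0.05262091 -0.06305947 -0.02758374]
```

Call:
move_arm --turn '[[0,0,0],[0,0,0],[0,0,0],[0,0,0]]' --delta_pos '[[0,0,0.0015],[0,0,0.0025],[0,0,0.0025],[0,0,0.0025]]' --fingers '[5,5,5,5]' --force 60

```text
time: 9.6
tool_pos: [0.5542, 0.1182, 0.0851]
tool_rot: [3.141, 0.001, 3.11]
ft_force: [-0.4, 1.6, 6.4]
grip_width: 0.0145
grip_force: 59.9
```

Call:
move_arm --turn '[[0,0,0.08],[0,0,0.16],[0,0,0.24],[0,0,0.32],[0,0,0.4]]' --delta_pos '[[0,0,0],[0,0,0],[0,0,0],[0,0,0],[0,0,0]]' --fingers '[5,5,5,5,5]'

```text
time: 10.1
tool_pos: [0.554, 0.1184, 0.0851]
tool_rot: [3.141, 0.0, 2.707]
ft_force: [-1.0, 4.5, 6.0]
grip_width: 0.0146
grip_force: 59.9
```

```bash
python3 -c "
from h import *
go(.554,.117,.085,3.11);print(robot.sense()['torque'])"
```

```text
t 10.1 pos [0.554  0.1184 0.0851] rot [3.1407e+00 3.0000e-04 2.7068e+00] F [-1.   4.5  6. ] j [ 0.1   0.57  1.63  0.    0.94 -1.03]
delta [-0.0006 -0.0013  0.0001] turn [ 0.0008  0.0005 -0.4032]
[0.78979964 0.2287206  0.20056605]
```

Call:
move_arm --turn '[[0,0,0.08],[0,0,0.16],[0,0,0.24],[0,0,0.32],[0,0,0.4]]' --delta_pos '[[0.0004,0.0008,0],[0.0004,0.0008,0],[0.0004,0.0008,0],[0.0004,0.0008,0],[0.0004,0.0008,0]]' --fingers '[5,5,5,5,5]'

```text
time: 10.6
tool_pos: [0.554, 0.1191, 0.0851]
tool_rot: [3.141, 0.0, 2.307]
ft_force: [-0.3, 1.5, 7.1]
grip_width: 0.0142
grip_force: 59.9
```

```bash
python3 -c "
from h import *
go(.554,.118,.085,1.65);print(robot.sense()['torque'])"
```

```text
t 10.6 pos [0.554  0.1191 0.0851] rot [3.141e+00 2.000e-04 2.307e+00] F [-0.3  1.5  7.1] j [ 0.11  0.57  1.63  0.    0.94 -0.63]
delta [-0.0008 -0.0007  0.0001] turn [ 6.00e-04 -0.00e+00  6.57e-01]
[0.23050931 0.21756221 0.22503741]
```

Call:
move_arm --turn '[[0,0,0.08],[0,0,0.16],[0,0,0.24],[0,0,0.32],[0,0,0.4]]' --delta_pos '[[0,0,0],[0,0,0],[0,0,0],[0,0,0],[0,0,0]]' --fingers '[5,5,5,5,5]'

```text
time: 11.1
tool_pos: [0.5541, 0.1191, 0.0851]
tool_rot: [3.141, -0.0, 1.907]
ft_force: [1.0, 1.4, 7.3]
grip_width: 0.0144
grip_force: 59.9
```

Call:
move_arm --turn '[[0,0,0.06],[0,0,0.12],[0,0,0.17],[0,0,0.2],[0,0,0.2]]' --delta_pos '[[0,0,0],[0,0,0],[0,0,0],[0,0,0],[0,0,0]]' --fingers '[5,5,5,5,5]'

```text
time: 11.6
tool_pos: [0.5541, 0.1191, 0.0851]
tool_rot: [3.141, -0.0, 1.709]
ft_force: [-0.8, 2.1, 6.9]
grip_width: 0.0147
grip_force: 60.0
```

```bash
python3 -c "
from h import *
go(.554,.118,.085,1.65);print(robot.sense()['torque'])"
```

```text
t 11.6 pos [0.5541 0.1191 0.0851] rot [ 3.1407e+00 -2.0000e-04  1.7090e+00] F [-0.8  2.1  6.9] j [ 0.11  0.57  1.63  0.    0.94 -0.03]
delta [-0.0011 -0.0003  0.0001] turn [ 0.0009 -0.0002  0.059 ]
[0.24135054 0.11891016 0.25052141]
```

Call:
move_arm --turn '[[0,0,0.03],[0,0,0.06],[0,0,0.06]]' --delta_pos '[[0,0,0],[0,0,0],[0,0,0]]' --fingers '[5,5,5]'

```text
time: 11.9
tool_pos: [0.5541, 0.1191, 0.0851]
tool_rot: [3.141, -0.0, 1.649]
ft_force: [-1.1, 2.1, 6.8]
grip_width: 0.0147
grip_force: 60.0
```

```bash
python3 -c "
from h import *
go(.554,.118,.085,1.65);print(robot.sense()['torque'])"
```

```text
t 11.9 pos [0.5541 0.1191 0.0851] rot [ 3.1407e+00 -2.0000e-04  1.6490e+00] F [-1.1  2.1  6.8] j [0.11 0.57 1.63 0.   0.94 0.03]
delta [-0.0011 -0.0002  0.0001] turn [ 0.0009 -0.0002 -0.001 ]
[0.25402017 0.19976384 0.15841344]
```

Call:
move_arm --turn '[[0,0,0.03],[0,0,0.06],[0,0,0.06]]' --delta_pos '[[0,0,0],[0,0,0],[0,0,0]]' --fingers '[5,5,5]'

```text
time: 12.2
tool_pos: [0.5543, 0.1191, 0.0851]
tool_rot: [3.14, -0.0, 1.589]
ft_force: [0.5, 1.2, 6.5]
grip_width: 0.0145
grip_force: 60.0
```

```bash
python3 -c "
from h import *
print(robot.sense()['torque'],robot.sense()['tool_rot'])"
```

```text
[0.29294864 0.02350037 0.36033484] [ 3.14034221e+00 -3.24038476e-04  1.58920042e+00]
```

Call:
move_arm --turn '[[0,0,0.03],[0,0,0.06],[0,0,0.06]]' --delta_pos '[[0,0,0.0005],[0,0,0.0008],[0,0,0.0008]]' --fingers '[5,5,5]'

```text
time: 12.5
tool_pos: [0.5549, 0.1192, 0.0845]
tool_rot: [3.139, -0.001, 1.529]
ft_force: [2.5, 3.0, 3.9]
grip_width: 0.0147
grip_force: 59.9
```

```bash
python3 -c "
from h import *
print(robot.sense()['torque'],robot.sense()['tool_rot'])"
```

```text
[ 0.15327069 -0.82466372  0.09117633] [ 3.13923273e+00 -5.11726013e-04  1.52926123e+00]
```

Call:
move_arm --turn '[[0,0,0],[0,0,0]]' --delta_pos '[[0,0,0],[0,0,0]]' --fingers '[5,5]'

```text
time: 12.7
tool_pos: [0.5547, 0.1191, 0.0844]
tool_rot: [3.14, -0.0, 1.53]
ft_force: [4.1, 2.7, 4.7]
grip_width: 0.0146
grip_force: 59.9
```

```bash
python3 -c "
from h import *
import pickle
print(robot.sense()['torque'],robot.sense()['tool_rot'],robot.sense()['ft_force'])
f=robot.grab_frame('wrist');cv2.imwrite('pics/w4.png',f);pickle.dump(robot.get_calibration('wrist'),open('w4.pkl','wb'))
a=cv2.resize(f[170:290,240:400],(800,600),interpolation=cv2.INTER_CUBIC)
cv2.imwrite('pics/w4z.png',cv2.convertScaleAbs(a,alpha=1.5,beta=20))"
```

```text
[ 0.29957829 -1.04238619  0.16172108] [ 3.13954723e+00 -4.74775938e-04  1.53049509e+00] [4.11348076 2.67971372 4.70589252]
```

View pics/w4z.png

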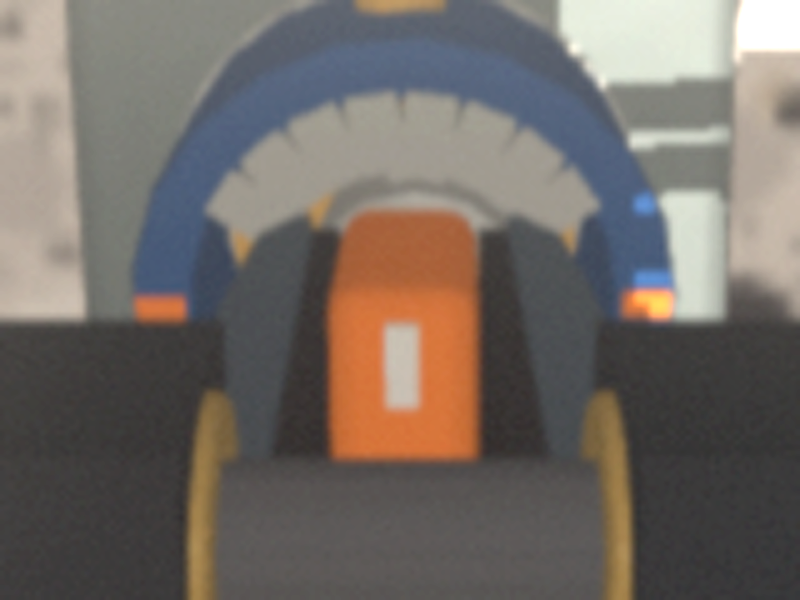

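The bar is at right angles to the line of orange marks at (160,308) and (648,305), so the plug has turned about 90° and is still square in the grip. I'll relieve the side load and check that it is against the stop.

Call:
move_arm --turn '[[0,0,0],[0,0,0],[0,0,0]]' --delta_pos '[[0.0005,0.0007,0],[0.0005,0.0007,0.0005],[0.0005,0.0007,0.0005]]' --fingers '[5,5,5]'

```text
time: 13.05
tool_pos: [0.555, 0.1194, 0.0842]
tool_rot: [3.14, -0.0, 1.531]
ft_force: [-0.3, 1.7, 14.2]
grip_width: 0.0147
grip_force: 60.0
```

```bash
cat > q.py <<'E'
from h import *
s=robot.sense();r=R.from_euler("xyz",s["tool_rot"])
print(s["time"],s['torque'].round(3),s['tool_rot'].round(4),s['ft_force'].round(1),s["joint_efforts"].round(2))
E
python3 q.py
```

```text
13.05 [-0.301 -0.214  0.058] [ 3.1403e+00 -1.0000e-04  1.5305e+00] [-0.3  1.7 14.2] [ -0.59 -75.77 -23.77   0.16   0.2    0.09]
```

Call:
move_arm --turn '[[0,0,0.04],[0,0,0.04],[0,0,0.04]]' --delta_pos '[[0,0,0],[0,0,0],[0,0,0]]' --fingers '[5,5,5]'

```text
time: 13.35
tool_pos: [0.5553, 0.1195, 0.0842]
tool_rot: [3.14, -0.0, 1.491]
ft_force: [1.6, 2.8, 11.6]
grip_width: 0.0145
grip_force: 59.9
```

```bash
python3 q.py
```

```text
13.35 [ 0.082 -0.476  0.349] [ 3.1396e+00 -4.0000e-04  1.4907e+00] [ 1.6  2.8 11.6] [ -1.44 -76.88 -23.01  -0.08   0.9    0.48]
```

```bash
python3 - <<'E'
from h import *
robot_f=robot.grab_frame('wrist');cv2.imwrite('pics/w5.png',robot_f)
for n in("w3","w4","w5"):
    f=cv2.imread(f'pics/{n}.png');h=cv2.cvtColor(f,cv2.COLOR_BGR2HSV)
    m=((h[...,0]<16)&(h[...,1]>140));out=[]
    for r in range(226,263,4):
        row=np.where(m[r,295:350])[0]+295
        if len(row): out.append((r,row.min(),row.max()))
    w=(h[...,1]<60)&(h[...,2]>70);w[:230]=0;w[262:]=0;w[:,:310]=0;w[:,335:]=0
    p=np.argwhere(w)[:,::-1]
    print(n,[tuple(map(int,o)) for o in out],len(p),p.mean(0))
    if len(p)>5:
        x=np.polyfit(p[:,1],p[:,0],1);print("tick slope",x[0])
f=robot_f[170:290,240:400];cv2.imwrite('pics/w5z.png',cv2.convertScaleAbs(cv2.resize(f,(800,600),interpolation=cv2.INTER_CUBIC),alpha=1.5,beta=20))
E
python3 q.py
```

```text
w3 [(226, 307, 334), (230, 306, 335), (234, 305, 335), (238, 306, 335), (242, 306, 335), (246, 306, 335), (250, 306, 335), (254, 305, 334), (258, 305, 335)] 77 [320.01298701 242.79220779]
tick slope -0.005110732538332225
w4 [(226, 306, 335), (230, 305, 335), (234, 305, 335), (238, 305, 335), (242, 305, 336), (246, 305, 335), (250, 305, 335), (254, 305, 335), (258, 305, 335)] 85 [319.72941176 242.48235294]
tick slope 0.038957695718084134
w5 [(226, 305, 334), (230, 305, 334), (234, 304, 335), (238, 305, 335), (242, 305, 335), (246, 305, 335), (250, 305, 335), (254, 305, 335), (258, 305, 336)] 88 [319.5        242.15909091]
tick slope -2.7253230395144483e-15
13.4 [ 0.02  -0.549  0.327] [ 3.1397e+00 -3.0000e-04  1.4907e+00] [ 1.   2.  11.1] [ -1.44 -76.88 -23.01  -0.08   0.9    0.4 ]
```

View pics/w5z.png

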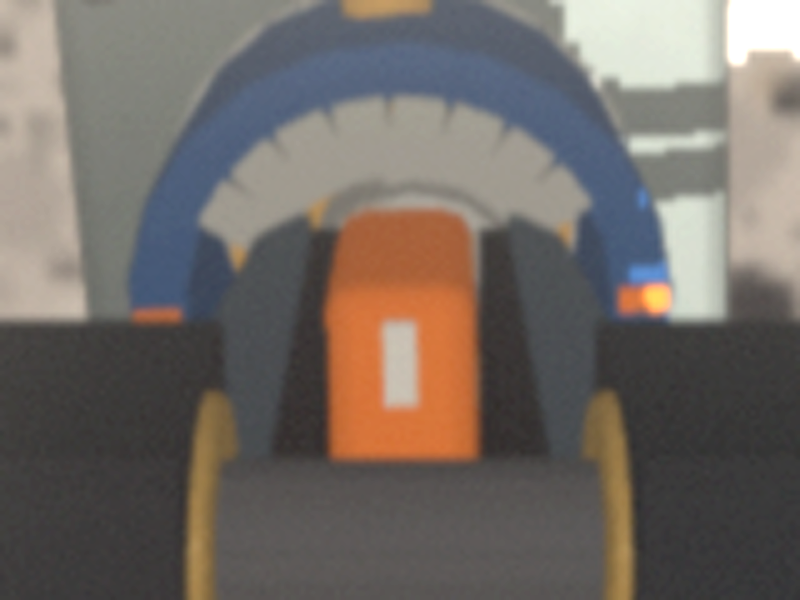

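The plug is still square in the grip, with the marks at (157,316) and (648,297), so it has turned about 1.6 rad. I'll turn a little further to see whether torque rises sharply at the stop.

Call:
move_arm --turn '[[0,0,0.04],[0,0,0.04],[0,0,0.04]]' --delta_pos '[[0,0,0],[0,0,0],[0,0,0]]' --fingers '[5,5,5]'

```text
time: 13.7
tool_pos: [0.5556, 0.1196, 0.0842]
tool_rot: [3.139, -0.001, 1.451]
ft_force: [3.3, 3.4, 9.8]
grip_width: 0.0152
grip_force: 60.0
```

```bash
python3 q.py
```

```text
13.7 [ 0.25  -0.835  0.745] [ 3.1391e+00 -6.0000e-04  1.4510e+00] [3.3 3.4 9.8] [ -2.06 -77.4  -22.24  -0.11   1.49   0.79]
```

Call:
move_arm --turn '[[0,0,0.04],[0,0,0.04],[0,0,0.04]]' --delta_pos '[[0,0,0],[0,0,0],[0,0,0]]' --fingers '[5,5,5]'

```text
time: 14.0
tool_pos: [0.556, 0.1197, 0.0842]
tool_rot: [3.138, -0.001, 1.411]
ft_force: [4.7, 4.0, 8.3]
grip_width: 0.0151
grip_force: 60.1
```

```bash
python3 q.py
```

```text
14.0 [ 0.451 -1.243  0.854] [ 3.1384e+00 -9.0000e-04  1.4112e+00] [4.7 4.  8.3] [ -2.68 -78.18 -21.36  -0.2    2.2    0.98]
```

Torque climbed from 0.33 to 0.85 N m over 0.08 rad, so the plug is hard on the stop. I'll add a touch more push, hold, and check before handing in.

Call:
move_arm --turn '[[0,0,0],[0,0,0],[0,0,0],[0,0,0],[0,0,0]]' --delta_pos '[[0,0,0.0004],[0,0,0.0004],[0,0,0.0004],[0,0,0.0004],[0,0,0.0004]]' --fingers '[5,5,5,5,5]'

```text
time: 14.5
tool_pos: [0.556, 0.1197, 0.0841]
tool_rot: [3.138, -0.001, 1.411]
ft_force: [3.7, 4.8, 12.7]
grip_width: 0.0152
grip_force: 60.1
```

Call:
move_arm --turn '[[0,0,0],[0,0,0],[0,0,0],[0,0,0],[0,0,0]]' --delta_pos '[[0,0,0],[0,0,0],[0,0,0],[0,0,0],[0,0,0]]' --fingers '[5,5,5,5,5]'

```text
time: 15.0
tool_pos: [0.556, 0.1198, 0.0841]
tool_rot: [3.138, -0.001, 1.411]
ft_force: [3.1, 4.0, 12.8]
grip_width: 0.0154
grip_force: 60.1
```

```bash
python3 q.py
```

```text
15.0 [ 0.364 -0.966  0.822] [ 3.1382e+00 -1.0000e-03  1.4113e+00] [ 3.1  4.  12.8] [ -2.89 -75.63 -21.06  -0.26   1.73   0.85]
```

Forces are steady: bottomed at about 13 N, torque held at the stop and grip at 60 N. Handing in.

```bash
python3 -c "
from bench import robot
print(robot.close_job())"
```

```text
the job is handed in; nothing more can be done
None
```

I handed the job in at about 15 s: the plug is in the blue cell, pressed to the bottom, turned clockwise until it stopped, and still gripped; I took no final overview picture, but the arm never went near the other items.

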